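# Put the measuring cylinder back in its bay and latch the gate

## Task

The tall, top-heavy measuring cylinder has been left in the gateway of the glassware bay: first stand it back upright on the bay's raised floor, fully inside and clear of the gate, without toppling it. Then shut the gate, lifting its latch bar over the catch and letting it drop back behind the front tooth so that the gate is latched. Leave the other things where they are.

Things in the scene. Friction and masses are not known exactly. Their poses are not given: they have to be found in the camera images.
- bay: Fixed glassware bay with a grey floor plate, top 8 mm above the bench, x -58 to +58 mm. Origin: bay's centre at bench height; +x from gate to back, +y to the hinge end, z up. Rails 84 mm high at the back (inner face x = 50 mm) and both ends (inner faces y = +-95 mm); the gate closes the front. Cylinder fully inside: its axis at x -30 to +50, y -90 to +90 mm.
- bay_spot (a point): Free spot on top of the bay's floor (8 mm above the bench, at x = 0, y = -20 mm in the bay frame) where the cylinder can stand, clear of the jar and the gate. Axes: those of the bay.
- gate_hinge (a point): Point on the gate's vertical hinge axis, 100 mm above the bench; fixed in the bay frame at x = -66, y = +92 mm. Axes: those of the bay.
- gate (a joint): Gate angle, rad: 0 = shut (at its stop), up to 1.0 as the free end swings out towards the bay's -x. Aluminium frame with a clear pane, 10 mm thick, 160 mm long from the hinge axis, 14 to 104 mm high (133 mm at the bar's pin). Shut, its middle plane runs from the hinge axis along the bay's -y. It stays where it is left; about 2 to 3 N at the handle moves it.
- bar (a joint): Latch bar's angle, rad: 0 = down (level, on its stop), up to 0.7, nose raised; it falls by its weight. Steel, 14 mm high, 8 mm thick, middle plane 11.5 mm out from the gate's. Pin normal to the gate, 35 mm from the hinge axis, 118 mm above the bench; the bar reaches 185 mm beyond it. When down it strikes the catch as the gate shuts; above 0.12 rad it passes (0.3 clears well).
- bar_handle (a point): Middle of the lift handle's rod: round, 10 mm thick, 70 mm long, parallel to the bar, on the outer side, 38 mm from the bar's middle plane (29 mm gap to the bar, nothing below). 95 mm along the bar from its pin, 130 mm along the gate from the hinge axis; bar down, 118 mm above the bench. Pinch it from above or hook a fingertip under it; 1 to 2 N lifts it. Gate shut, bar down: axes of the bay.
- bar_nose (a point): End of the latch bar, 185 mm from its pin, at the bar's mid-height.
- catch_tooth (a point): Centre of the top of the catch's front tooth, 128 mm above the bench; fixed in the bay frame at x = -96, y = -105 mm. Tooth 12 mm thick (bay x), 22 mm wide. Behind it (bay +x) a 22 mm slot holds the latched bar, whose underside lies 17 mm below the tooth's top; then a back tooth 144 mm high. Its post stands on the bench.
- cylinder_mid (a point): Loose white stoppered measuring cylinder, 230 mm tall, 0.2 to 0.35 kg, top-heavy: point on its axis half-way up (115 mm above its underside), z along the axis. Tube 38 mm wide up to 200 mm, rim 44 mm wide to 206 mm, then a 30 mm wide stopper; foot 60 mm wide. Starts upright on the bench between bay floor and gate; gripped 165 to 185 mm up, the fingers clear the gate.
- jar: Small amber jar, 44 mm in diameter, 75 mm high, loose, in the back corner of the bay at the hinge end (about x = 18, y = 61 mm in the bay frame); origin at its underside. To be left alone.
- tip_box: Blue pipette-tip box, 80 x 120 x 60 mm, loose, on the bench to the robot's right; origin at its underside. To be left alone.
- sharps_bin: Yellow tapered bin with a red lid, 124 mm in diameter, 138 mm high, loose, on the bench to the robot's left; origin at its underside. To be left alone.

How it is judged (in metres and radians):
On the way, in this order (a step that is already met when the one before it is completed fails the run):
1. the cylinder stands upright inside the bay, released, while the gate is still open (x of cylinder_mid in the frame of bay between -0.03 and 0.05 m and y of cylinder_mid in the frame of bay between -0.09 and 0.09 m and z of cylinder_mid in the frame of bay between 0.118 and 0.128 m and angle between cylinder_mid's own z axis and vertical below 0.08 rad and value of joint gate above 0.3 rad and contact force between the fingers and cylinder below 0.1 N), for 0.2 s.
2. the gate is shut with its bar down behind the front tooth (value of joint each of gate, bar below 0.06 rad), for 0.2 s.
At the end, for the whole second after the job is handed in: The gate is shut (within 0.06 rad) with its latch bar down (within 0.06 rad) behind the catch's front tooth; the cylinder stands upright (tilt under 0.08 rad) on the bay floor, its axis from 30 mm in front of the bay's centre to 50 mm behind it and within 90 mm of the centre sideways (all of step 2 and x of cylinder_mid in the frame of bay between -0.03 and 0.05 m and y of cylinder_mid in the frame of bay between -0.09 and 0.09 m and z of cylinder_mid in the frame of bay between 0.118 and 0.128 m and angle between cylinder_mid's own z axis and vertical below 0.08 rad); the robot touches nothing.
It fails at once if the cylinder is toppled (tilted more than 0.5 rad) (angle between cylinder_mid's own z axis and vertical above 0.5 rad).
It fails at once if the jar is moved more than 30 mm (distance of jar from where it was at the start of the episode above 0.03 m).
It fails at once if the tip box is moved more than 30 mm (distance of tip_box from where it was at the start of the episode above 0.03 m).
It fails at once if the sharps bin is moved more than 30 mm (distance of sharps_bin from where it was at the start of the episode above 0.03 m).
It also fails if it takes over 58 s, if anything falls off the work surface, if the arm or the gripper's body presses on something with over 40 N, if the wrist force passes 120 N, or if a joint passes its speed limit or range.

## Robot

A 6-joint arm with a two-finger parallel gripper is mounted at the origin on the work surface. World frame = base frame: x ahead of the robot, y to its left, z up, the work surface at z = 0. Lengths are in mm, angles in rad, forces in N, time in s.
With the tool pointing down it reaches from about 350 to 875 mm from the base axis. Payload 4.2 kg.
Tool frame: the origin (TCP) lies at the centre of the arm's flange, where the gripper is bolted on; the fingertips stand 173 mm ahead of it and the grasp point (between the pads) lies 155 mm ahead of it; z points along the fingers, y is the line along which they close (so a half turn about z gives the same grasp; the last joint's range is limited). The gripper opens to 85 mm and grips with 20 to 120 N. Pads are 22 mm wide; open, the fingers measure 114 mm over their backs; the gripper's body (76 mm by 85 mm) begins 54 mm behind the grasp point. The pads swing forward as they close: fully open they stand 13 mm farther back than shut.
Start: joints at [1.435, 0.385, 0.008, 0, -1.194, -0.259], TCP at [240.357, 576.913, 404.712] pointing down, gripper open.
Joint ranges: [-3.14, 3.14], [-1.21, 2.06], [-1.07, 1.41], [-3.16, 2.05], [-2.99, -0.16], [-3.1, 3.1]. Speed limits (rad/s): [2.79, 2.79, 3.14, 3.14, 3.14, 3.14].

## Interface

Orientations are given as a unit quaternion [x, y, z, w].
In Python, from cell import observe, read_camera, hand_in gives the robot as it stands.
- The arm moves only by the shell command python3 -m creep 'ROWS' [OPENING] [FORCE]. ROWS is a JSON object of lists of equal length, an entry for each row: "travel": the shift along the world's x, y, z in m, a list of three; "roll": the turn about the world's z in degrees. In form: {"travel": [[x, y, z], ...], "roll": [roll, ...]}. A call has exactly 5 rows; each row is the pose to reach, as a shift and turn from the pose commanded when the call began; what a row does not reach only later rows make up. A row lasts 1/8 s, in which the tool goes at most 62.5 mm and 10.7 degrees, less where a joint would pass 70% of its speed; a pose out of reach is approached as far as the arm can. A call with a gripper value outside its range is refused whole. OPENING is the opening, from 0 (shut) to 1 (fully open), set as the call begins (- or left out, the last holds). The fingers move at their own pace and stop on an object; FORCE is the grip in N (left out, the last holds). Time passes only in rows, so rows that repeat a pose let the fingers close, or fill a call up. It gives the time, the measured TCP pose, the force, the opening and the grip force at its end, in the units of the state.
- observe(): the state, without advancing time (a new reading comes with each control period).
- read_camera(name): name is "side" or "top" or "wrist"; returns a dict with "color" (384x512x3 uint8, red, green, blue), "mtx" (3x3 intrinsics, pixels), "dist" ([k1, k2, p1, p2, k3] as OpenCV has them; the pictures are not rectified), "R" (3x3) and "t" (3): a world point X has camera coordinates R X + t. Camera axes: x right, y down, z forward; pixel columns grow to the right and rows downward; lengths in mm; the calibration is good to about 2 mm. A picture is of the moment at which its call begins. There is no depth.
- hand_in(): hands the job in; it is judged then, once.
The state is a dict: "time_s": time; "q": joint angles; "joint_velocities": joint speeds; "joint_efforts": joint torques, N m; "tool_pos": TCP position; "tcp_rot": TCP orientation; "wrist_force": force on the tool from outside, world axes, zero at the start; "torque": the same for the moment, N m; "grip_width": finger opening in mm; "finger_force": force on a finger pad.
Only numpy, scipy, OpenCV 4.12 (cv2) and the standard library are available. Lean on these libraries where they do the work, as an engineer would, in place of code of your own. Each camera call takes 0.05 s, during which the arm holds its last target. There are 200 camera calls.

## Working session

There is one attempt and no reset: what is moved stays moved. The work goes in short steps, Python scripts to look and compute and a shell command to move; the robot and the scene stay as the last step left them, time stands still between calls to the robot, and variables do not carry over. Pictures are saved under pics/ and viewed, at most 11 in all, crops included, and the job is handed in when it is done.

```bash
mkdir -p pics; ls; python3 - <<'E'
from cell import observe, read_camera
import cv2,pickle
d={}
for n in("side","top","wrist"):
    d[n]=read_camera(n); cv2.imwrite(f"pics/{n}0.png",d[n]["color"][:,:,::-1])
    print(n,d[n]["R"],d[n]["t"],d[n]["mtx"],d[n]["dist"])
pickle.dump(d,open("d0.pkl","wb"))
print(observe())
E
```

```text
pics
side [[ 0.92042297 -0.39065389 -0.01452932]
 [-0.27480568 -0.6201438  -0.73478126]
 [ 0.27803489  0.68030229 -0.6781485 ]] [-519.84756789  239.79676822  945.80077352] [[363.7592075    0.         254.87363316]
 [  0.         363.7592075  196.73069691]
 [  0.           0.           1.        ]] [-0.07701512  0.          0.          0.          0.        ]
top [[-0.00730837 -0.99980317 -0.01844493]
 [-0.98678849  0.01019623 -0.16169267]
 [ 0.16184891  0.01701954 -0.98666877]] [  16.91777789  577.97657863 1420.34174772] [[467.84419604   0.         260.13420096]
 [  0.         467.84419604 186.85779455]
 [  0.           0.           1.        ]] [-0.1209401  0.         0.         0.         0.       ]
wrist [[-0.38520968 -0.92282742  0.0017494 ]
 [-0.87428072  0.36555061  0.31938374]
 [-0.29537556  0.12150024 -0.94762385]] [624.85470567 -42.12451301 380.23925177] [[315.76729667   0.         255.08667034]
 [  0.         315.76729667 193.50919268]
 [  0.           0.           1.        ]] [0.00272431 0.         0.         0.         0.        ]
{'time_s': 0.15, 'q': array([ 1.43460564e+00,  3.85376437e-01,  6.92567126e-03, -3.51631448e-04,
       -1.19402168e+00, -2.58582468e-01]), 'joint_velocities': array([ 0.00064155, -0.00257432,  0.00440057, -0.00073923,  0.00049028,
        0.00014756]), 'joint_efforts': array([ 1.52371311e-03, -3.92678797e+01,  1.88581610e+01,  4.18865606e+00,
       -3.44664732e-03,  2.45430876e-06]), 'tool_pos': array([240.29520271, 576.78994484, 403.86928732]), 'tcp_rot': array([ 9.80569365e-01, -1.96170821e-01, -1.11869502e-04,  8.46483213e-04]), 'wrist_force': array([ 0.42164178, -0.57682838, -0.53127475]), 'torque': array([-0.02476908, -0.02381574,  0.05952556]), 'finger_force': 0.0, 'grip_width': 85.25427328633731}
```

View pics/side0.png

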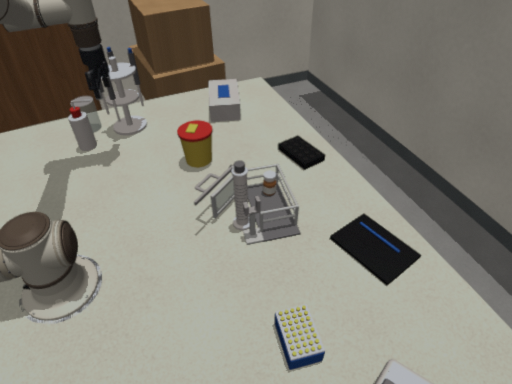

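View pics/top0.png

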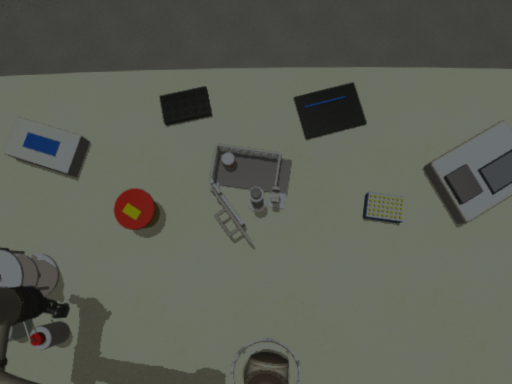

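The side view shows the bay at about (268,200), the cylinder at (240,195), and the open gate and handle at about (215,185). In the top view the bay is at (250,170), the cylinder at (257,197), and the gate and handle at about (230,215). I'll enlarge both.

```bash
python3 - <<'E'
import cv2,pickle,numpy as np
d=pickle.load(open("d0.pkl","rb"))
a=d["top"]["color"][135:260,195:305,::-1]; b=d["side"]["color"][150:255,185:310,::-1]
a=cv2.resize(a,None,fx=5,fy=5,interpolation=2)[:600]
cv2.imwrite("pics/topc.png",cv2.resize(d["top"]["color"][140:250,195:305,::-1],(600,600),interpolation=2))
cv2.imwrite("pics/sidec.png",cv2.resize(d["side"]["color"][150:250,185:310,::-1],(750,600),interpolation=2))
E
cat > h.py <<'E'
import numpy as np,cv2
def ray(c,uv):
    n=cv2.undistortPoints(np.array([[uv]],float),c["mtx"],c["dist"])[0,0]
    R=np.array(c["R"]);o=-R.T@np.array(c["t"]);v=R.T@np.array([*n,1.]);return o,v/np.linalg.norm(v)
def onz(c,uv,z):
    o,v=ray(c,uv);return o+v*(z-o[2])/v[2]
def tri(c1,p1,c2,p2):
    o1,v1=ray(c1,p1);o2,v2=ray(c2,p2)
    s=np.linalg.lstsq(np.c_[v1,-v2],o2-o1,rcond=None)[0]
    a=o1+v1*s[0];b=o2+v2*s[1];return (a+b)/2,np.linalg.norm(a-b)
def proj(c,X):
    return cv2.projectPoints(np.array(X,float).reshape(-1,1,3),cv2.Rodrigues(np.array(c["R"]))[0],np.array(c["t"],float),c["mtx"],c["dist"])[0][:,0]
E
```

```text
(no output)
```

View pics/topc.png

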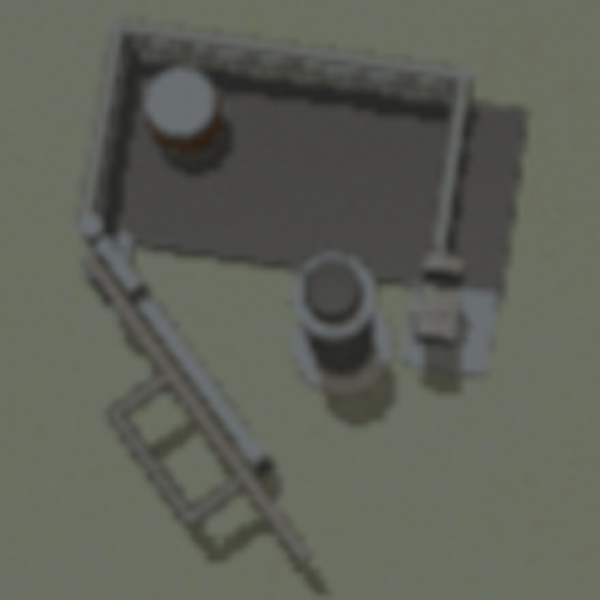

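View pics/sidec.png

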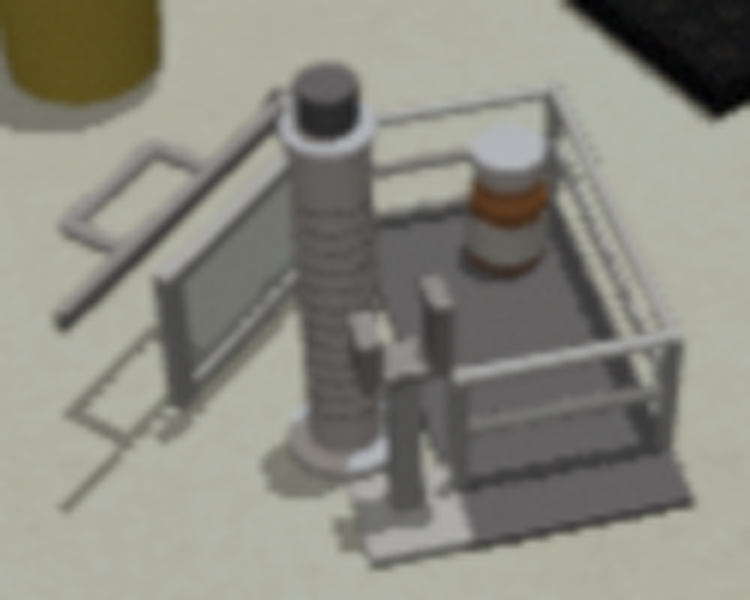

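The crops resolve the rim, teeth, handle rod ends and floor corners clearly. Next I'll cast rays through them.

```bash
cat > m.py <<'E'
import pickle,numpy as np
from h import *
d=pickle.load(open("d0.pkl","rb"));T,S=d["top"],d["side"]
t=lambda x,y:(195+(x+.5)/5.4545-.5,140+(y+.5)/5.4545-.5)
s=lambda x,y:(185+(x+.5)/6-.5,150+(y+.5)/6-.5)
np.set_printoptions(precision=1,suppress=True)
print("stopper top",onz(T,t(333,287),230),onz(S,s(327,83),230),tri(T,t(333,287),S,s(327,83)))
print("foot side", onz(S,s(340,440),6))
print("floorFR",onz(T,t(500,300),8)," BR",onz(T,t(527,108),8), "side BR",onz(S,s(692,497),8))
print("floor FL-ish",onz(T,t(130,245),8))
print("rail back L/R",onz(T,t(120,25),84),onz(T,t(467,75),84), "side R",onz(S,s(680,338),84),"side L",onz(S,s(557,92),84))
print("tooth",onz(T,t(438,325),128),onz(S,s(368,325),128)); print("backtooth",onz(T,t(443,262),144),onz(S,s(437,290),144))
for a,b in(((115,410),(155,150)),((192,518),(68,225))): print("rod",tri(T,t(*a),S,s(*b)),onz(T,t(*a),118))
print("nose",tri(T,t(318,588),S,s(63,322)),"gate end",tri(T,t(265,465),S,s(168,280)))
E
python3 m.py
```

```text
stopper top [533.4  21.1 230. ] [531.6  19.1 230. ] (array([533.1,  21.3, 228.2]), np.float64(1.2513178282026867))
foot side [527.7  17.9   6. ]
floorFR [558.5 -71.2   8. ]  BR [674.  -89.2   8. ] side BR [670.8 -89.1   8. ]
floor FL-ish [593.6 147.3   8. ]
rail back L/R [708.2 145.9  84. ] [676.5 -51.7  84. ] side R [676.6 -55.   84. ] side L [705.6 141.2  84. ]
tooth [527.6 -32.8 128. ] [527.9 -29.6 128. ]
backtooth [559.5 -35.7 144. ] [558.9 -36.8 144. ]
rod (array([482.9, 143.4, 116.3]), np.float64(2.7453463823773494)) [484. 143. 118.]
rod (array([424.6, 100.8, 120.6]), np.float64(0.8779965529247566)) [425.2 101.  118. ]
nose (array([394.5,  31.8, 125.5]), np.float64(15.393028556759525)) gate end (array([457.5,  61.7, 104.2]), np.float64(5.790205453536968))
```

```bash

python3 -m creep '{"travel":[[0.02,-0.037,0.016],[0.039,-0.074,0.026],[0.059,-0.111,0.036],[0.078,-0.148,0.036],[0.098,-0.185,0.036]],"roll":[-4,-9,-13,-18,-22]}' 1
python3 -m creep '{"travel":[[0.02,-0.037,0],[0.039,-0.074,0],[0.059,-0.111,0],[0.078,-0.148,0],[0.098,-0.185,0]],"roll":[-4,-9,-13,-18,-22]}' 1
python3 -m creep '{"travel":[[0.025,-0.046,0],[0.05,-0.093,0],[0.074,-0.139,0],[0.097,-0.186,0],[0.097,-0.186,0]],"roll":[-6,-12,-18,-23,-23]}' 1
python3 - <<'E'
from cell import *
import cv2
s=observe();print(s["tool_pos"],s["tcp_rot"],s["q"],s["time_s"])
c=read_camera("wrist");import pickle;pickle.dump(c,open("w1.pkl","wb"));cv2.imwrite("pics/w1.png",c["color"][:,:,::-1])
from h import proj
print(proj(c,[[533,20.5,230],[533,20.5,0]]))
E
```

```text
time_s: 0.78
tool_pos: [338.7, 390.5, 440.6]
tcp_rot: [0.925, -0.381, -0.0, 0.0]
wrist_force: [0.6, 0.3, -0.1]
grip_width: 85.3
finger_force: 0.0
time_s: 1.4
tool_pos: [436.6, 205.6, 440.6]
tcp_rot: [0.835, -0.55, -0.0, 0.0]
wrist_force: [0.5, -0.4, 0.2]
grip_width: 85.6
finger_force: 0.0
time_s: 2.02
tool_pos: [534.2, 18.2, 439.9]
tcp_rot: [0.708, -0.707, -0.0, 0.001]
wrist_force: [-0.5, 0.2, -0.6]
grip_width: 85.5
finger_force: 0.0
[534.24304741  18.20415379 439.88201401] [ 7.07506059e-01 -7.06706872e-01 -2.89100824e-04  7.00618504e-04] [ 3.37665536e-01  2.06470214e-01 -1.55416460e-01  9.21959065e-05
 -1.21042304e+00 -3.36567890e-01] 2.025
[[256.71364717 229.43935503]
 [255.63222498 154.57492218]]
```

View pics/w1.png

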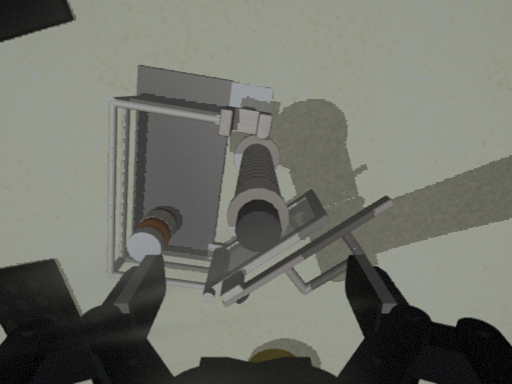

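The wrist view shows the stopper disc at about (259,224), with the fingers straddling it. I'll check that against my estimate.

```bash
python3 - <<'E'
import pickle,cv2,numpy as np
from h import *
c=pickle.load(open("w1.pkl","rb"));d=pickle.load(open("d0.pkl","rb"))
print(onz(c,(259,226),230),proj(c,[[533,20.5,230],[548,20.5,230],[518,20.5,230],[533,35.5,230],[533,5.5,230],[527.8,-31.2,128]]),onz(c,(263,124),128))
b=cv2.resize(c["color"][180:260,215:305,::-1],None,fx=7,fy=7,interpolation=2);cv2.imwrite("pics/w1c.png",b[:600])
E
```

```text
[531.58977615  18.16353843 230.        ] [[256.71364717 229.43935503]
 [232.57591565 229.43845266]
 [280.84625784 229.44140062]
 [256.65931368 250.91517953]
 [256.77073681 206.89254172]
 [262.07215511 125.85675621]] [527.00169347 -32.79657381 128.        ]
```

View pics/w1c.png

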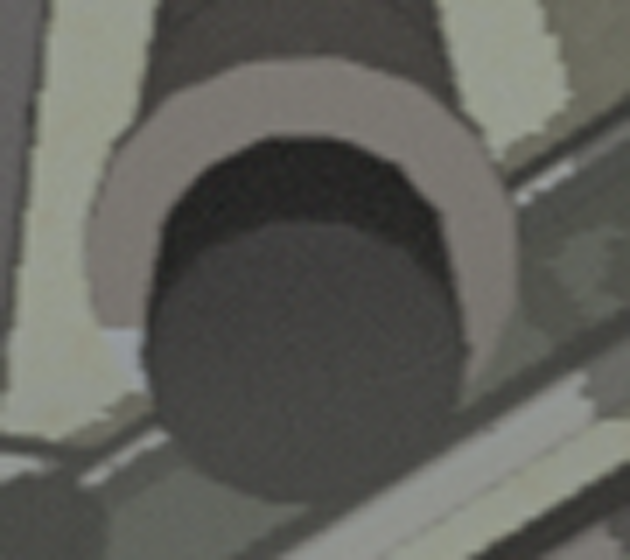

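The stopper centre is at about (259,231) px, which puts the cylinder at about (532,21). Descend, grip, lift.

```bash

python3 -m creep '{"travel":[[-0.001,0,-0.025],[-0.001,0,-0.05],[-0.001,0,-0.075],[-0.001,0,-0.102],[-0.001,0,-0.102]],"roll":[0,0,0,0,0]}' 1
python3 -m creep '{"travel":[[0,0,0],[0,0,0],[0,0,0],[0,0,0],[0,0,0]],"roll":[0,0,0,0,0]}' 0.3 40
python3 -m creep '{"travel":[[0,0,0],[0,0,0],[0,0,0.002],[0,0,0.004],[0,0,0.008]],"roll":[0,0,0,0,0]}'
```

```text
time_s: 2.7
tool_pos: [531.4, 21.7, 336.9]
tcp_rot: [0.71, -0.704, -0.001, 0.002]
wrist_force: [0.7, 0.1, 0.2]
grip_width: 85.6
finger_force: 0.0
time_s: 3.32
tool_pos: [532.7, 20.9, 340.2]
tcp_rot: [0.71, -0.705, 0.001, -0.001]
wrist_force: [-0.2, -0.1, 6.1]
grip_width: 42.6
finger_force: 39.9
time_s: 3.95
tool_pos: [532.0, 20.8, 345.9]
tcp_rot: [0.709, -0.705, -0.001, 0.001]
wrist_force: [0.3, -0.7, -4.3]
grip_width: 42.3
finger_force: 40.9
```

```bash

python3 -m creep '{"travel":[[0,0,0.006],[0,0,0.012],[0,0,0.018],[0,0,0.022],[0,0,0.022]],"roll":[0,0,0,0,0]}'
python3 - <<'E'
from cell import *
import cv2,numpy as np
s=read_camera("side")["color"];t=read_camera("top")["color"]
a=cv2.resize(s[130:250,185:285,::-1],(500,600),interpolation=2)
cv2.imwrite("pics/lift.png",a)
E
```

```text
time_s: 4.58
tool_pos: [532.4, 20.9, 369.2]
tcp_rot: [0.709, -0.705, 0.0, -0.0]
wrist_force: [-0.6, -1.4, -3.5]
grip_width: 42.4
finger_force: 40.9
```

View pics/lift.png

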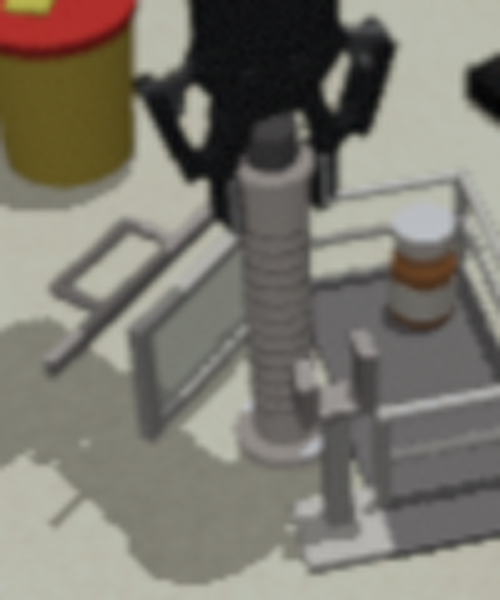

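The cylinder hangs upright in the grip, with its foot about 30 mm up. Carry it in and lower it.

```bash

python3 -m creep '{"travel":[[0.005,0.001,0],[0.016,0.002,0],[0.03,0.005,0],[0.044,0.007,0],[0.058,0.009,0]],"roll":[0,0,0,0,0]}'
python3 -m creep '{"travel":[[0.014,0.002,0],[0.028,0.004,0],[0.04,0.006,0],[0.047,0.007,0],[0.05,0.007,0]],"roll":[0,0,0,0,0]}'
python3 -m creep '{"travel":[[0,0,0],[0,0,-0.004],[0,0,-0.009],[0,0,-0.014],[0,0,-0.017]],"roll":[0,0,0,0,0]}'
python3 -m creep '{"travel":[[0,0,0],[0,0,0],[0,0,-0.001],[0,0,-0.002],[0,0,-0.002]],"roll":[0,0,0,0,0]}'
```

```text
time_s: 5.3
tool_pos: [591.6, 30.1, 368.4]
tcp_rot: [0.709, -0.705, -0.0, 0.0]
wrist_force: [-0.5, 0.1, -2.8]
grip_width: 42.4
finger_force: 40.9
time_s: 5.92
tool_pos: [640.7, 37.0, 368.5]
tcp_rot: [0.709, -0.705, -0.0, 0.0]
wrist_force: [-0.0, 0.5, -3.3]
grip_width: 42.2
finger_force: 41.0
time_s: 6.55
tool_pos: [640.2, 36.9, 351.1]
tcp_rot: [0.709, -0.705, -0.0, 0.0]
wrist_force: [-0.5, 0.3, -3.6]
grip_width: 42.2
finger_force: 41.0
time_s: 7.18
tool_pos: [640.3, 36.9, 349.6]
tcp_rot: [0.709, -0.705, -0.0, 0.0]
wrist_force: [-0.0, -0.0, -4.5]
grip_width: 42.3
finger_force: 41.0
```

```bash

python3 -m creep '{"travel":[[0,0,-0.0005],[0,0,-0.001],[0,0,-0.001],[0,0,-0.0015],[0,0,-0.0015]],"roll":[0,0,0,0,0]}'
python3 -m creep '{"travel":[[0,0,-0.0005],[0,0,-0.001],[0,0,-0.001],[0,0,-0.0015],[0,0,-0.0015]],"roll":[0,0,0,0,0]}'
```

```text
time_s: 7.8
tool_pos: [640.4, 36.9, 348.4]
tcp_rot: [0.709, -0.705, 0.0, -0.0]
wrist_force: [-0.9, -0.1, -2.1]
grip_width: 42.3
finger_force: 41.0
time_s: 8.43
tool_pos: [640.5, 36.9, 348.3]
tcp_rot: [0.71, -0.705, 0.001, -0.001]
wrist_force: [-2.2, -0.1, 5.6]
grip_width: 42.2
finger_force: 40.8
```

On the floor. Release and retreat straight up.

```bash

python3 -m creep '{"travel":[[0,0,0.0005],[0,0,0.0005],[0,0,0.0005],[0,0,0.0005],[0,0,0.0005]],"roll":[0,0,0,0,0]}' 0.9 20
python3 -m creep '{"travel":[[0,0,0.01],[0,0,0.03],[0,0,0.055],[0,0,0.085],[0,0,0.1]],"roll":[0,0,0,0,0]}' 0.9
python3 - <<'E'
from cell import *
import cv2,numpy as np
s=read_camera("side");w=read_camera("wrist")
from h import *
a=np.zeros((600,800,3),np.uint8)
a[:,:400]=cv2.resize(s["color"][130:250,215:295,::-1],(400,600),interpolation=2)
a[:300,400:]=cv2.resize(w["color"][:,:,::-1],(400,300))
cv2.imwrite("pics/placed.png",a)
print(proj(w,[[640,37,238],[640,37,8]]),proj(s,[[640,37,238],[640,37,8]]),observe()["time_s"])
E
```

```text
time_s: 9.05
tool_pos: [640.4, 36.9, 347.1]
tcp_rot: [0.709, -0.705, -0.0, 0.0]
wrist_force: [-0.5, 0.1, 0.0]
grip_width: 77.0
finger_force: 0.0
time_s: 9.68
tool_pos: [640.4, 36.8, 450.0]
tcp_rot: [0.709, -0.705, 0.001, -0.002]
wrist_force: [0.1, 0.9, -0.7]
grip_width: 76.9
finger_force: 0.0
[[258.1122643  223.60092813]
 [257.63125693 152.01559248]] [[273.74375121 147.48685158]
 [272.2550701  207.89292782]] 9.775
```

View pics/placed.png

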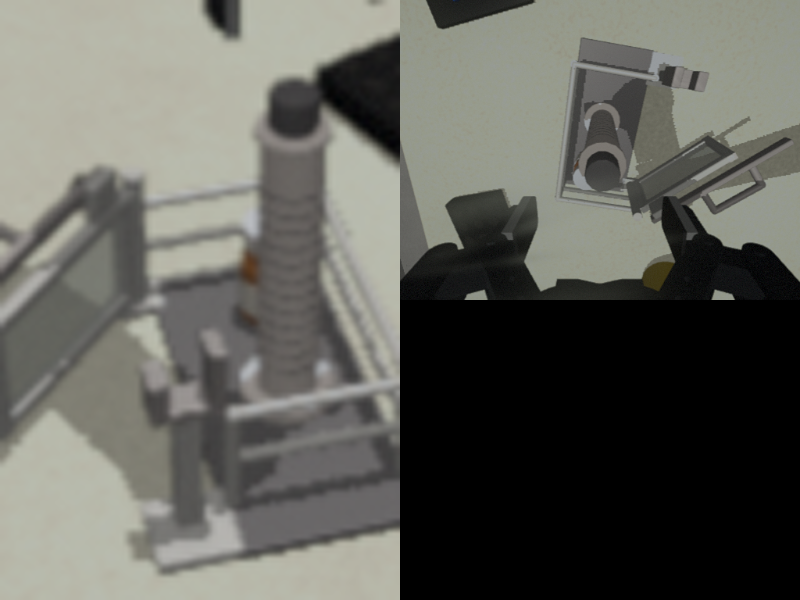

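The cylinder stands upright at the spot: its stopper is at about (274,148) px in the side view, matching the projection. Now hover over the handle.

```bash

python3 -m creep '{"travel":[[-0.02,0.009,0],[-0.045,0.02,0],[-0.07,0.031,0],[-0.095,0.042,0],[-0.12,0.053,0]],"roll":[-6,-12,-18,-24,-30]}' 0.3 20
python3 -m creep '{"travel":[[-0.025,0.012,-0.02],[-0.045,0.022,-0.04],[-0.06,0.03,-0.06],[-0.066,0.032,-0.07],[-0.066,0.032,-0.07]],"roll":[-8,-16,-22,-24,-24]}' 0.3
python3 - <<'E'
from cell import *
import cv2,numpy as np,pickle
w=read_camera("wrist");pickle.dump(w,open("w2.pkl","wb"))
from h import *
s=observe();print(s["tool_pos"],s["tcp_rot"],s["q"])
cv2.imwrite("pics/w2.png",w["color"][:,:,::-1])
print(proj(w,[[483.5,143,118],[425,101,118],[454,122,118]]))
E
```

```text
time_s: 10.4
tool_pos: [519.3, 90.1, 445.8]
tcp_rot: [-0.501, 0.865, 0.0, -0.001]
wrist_force: [0.1, 0.8, -0.2]
grip_width: 25.6
finger_force: 0.0
time_s: 11.02
tool_pos: [453.6, 121.8, 375.7]
tcp_rot: [-0.313, 0.95, -0.0, -0.002]
wrist_force: [-0.3, -0.1, -0.3]
grip_width: 25.6
finger_force: 0.0
[454.18503166 121.8795775  376.54289015] [-3.12639284e-01  9.49871523e-01 -2.49976585e-04 -8.39619811e-04] [ 6.08892288e-01  1.45341739e-01 -3.99747190e-01 -3.17803346e-06
 -1.02745948e+00 -1.54374605e+00]
[[253.32681881 244.37219085]
 [254.41361268 155.62775211]
 [254.03846124 201.84396852]]
```

View pics/w2.png

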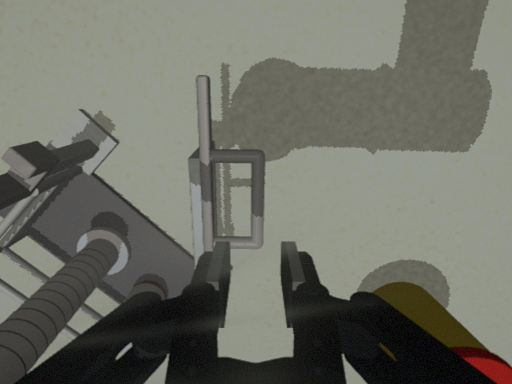

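The rod runs vertically at column ~258, rows 154–244, aligned with the fingers and about 2–3 mm further out than I estimated. Shift, descend and pinch.

```bash

python3 -m creep '{"travel":[[-0.0015,0.002,-0.025],[-0.0015,0.002,-0.05],[-0.0015,0.002,-0.075],[-0.0015,0.002,-0.095],[-0.0015,0.002,-0.103]],"roll":[0,0,0,0,0]}' 0.3
python3 -m creep '{"travel":[[0,0,0],[0,0,0],[0,0,0],[0,0,0],[0,0,0]],"roll":[0,0,0,0,0]}' 0 20
```

```text
time_s: 11.7
tool_pos: [453.1, 123.7, 273.4]
tcp_rot: [-0.312, 0.95, -0.0, -0.001]
wrist_force: [-0.5, 0.3, 0.9]
grip_width: 25.4
finger_force: 0.0
time_s: 12.32
tool_pos: [453.0, 123.9, 274.5]
tcp_rot: [-0.312, 0.95, -0.0, 0.0]
wrist_force: [2.3, -2.9, -2.6]
grip_width: 8.9
finger_force: 20.4
```

```bash

python3 -m creep '{"travel":[[0,0,0.005],[0.001,0,0.011],[0.001,0.001,0.017],[0.002,0.001,0.023],[0.003,0.002,0.029]],"roll":[0,0,0,0,0]}' 0 20
python3 - <<'E'
# arc rows: handle path from theta0 to 0, in world, bar raised 0.3
import numpy as np
a=np.radians(-8.9);R=np.array([[np.cos(a),-np.sin(a)],[np.sin(a),np.cos(a)]])
def p(t,phi=.3):
    l=35+95*np.cos(phi)
    return R@(np.array([-66,92])+l*np.array([-np.sin(t),-np.cos(t)])+49.5*np.array([-np.cos(t),np.sin(t)]))+[640,57]
t0=np.radians(45)
for k in range(0,21):
    t=t0*(1-k/20);print(k,np.round(p(t)-p(t0),1),round(np.degrees(t0-t),1), np.round(p(t)-p(t0*(1-(k//5*5)/20)),1))
E
```

```text
time_s: 12.95
tool_pos: [456.2, 126.3, 303.8]
tcp_rot: [-0.312, 0.95, 0.0, 0.001]
wrist_force: [4.4, 0.4, -3.9]
grip_width: 8.9
finger_force: 20.4
0 [0. 0.] 0.0 [0. 0.]
1 [ 1.4 -5.1] 2.2 [ 1.4 -5.1]
2 [  3.1 -10.2] 4.5 [  3.1 -10.2]
3 [  4.9 -15.1] 6.8 [  4.9 -15.1]
4 [  6.9 -20. ] 9.0 [  6.9 -20. ]
5 [  9.2 -24.9] 11.2 [0. 0.]
6 [ 11.6 -29.6] 13.5 [ 2.4 -4.7]
7 [ 14.2 -34.2] 15.8 [ 5.  -9.4]
8 [ 16.9 -38.7] 18.0 [  7.8 -13.9]
9 [ 19.9 -43.2] 20.2 [ 10.7 -18.3]
10 [ 23.  -47.4] 22.5 [0. 0.]
11 [ 26.3 -51.6] 24.8 [ 3.3 -4.2]
12 [ 29.7 -55.7] 27.0 [ 6.7 -8.2]
13 [ 33.3 -59.6] 29.2 [ 10.3 -12.1]
14 [ 37.1 -63.3] 31.5 [ 14.1 -15.9]
15 [ 41.  -66.9] 33.8 [0. 0.]
16 [ 45.  -70.4] 36.0 [ 4.  -3.4]
17 [ 49.2 -73.6] 38.2 [ 8.2 -6.7]
18 [ 53.5 -76.8] 40.5 [12.5 -9.9]
19 [ 57.9 -79.7] 42.8 [ 16.9 -12.8]
20 [ 62.4 -82.5] 45.0 [0. 0.]
```

```bash

python3 -m creep '{"travel":[[0.0014,-0.005,0],[0.003,-0.010,0],[0.005,-0.015,0],[0.007,-0.020,0],[0.009,-0.025,0]],"roll":[2,4.5,7,9,11]}'
python3 -m creep '{"travel":[[0.0024,-0.0047,0],[0.005,-0.0094,0],[0.008,-0.014,0],[0.011,-0.0183,0],[0.014,-0.0225,0]],"roll":[2.3,4.5,7,9,11.5]}'
```

```text
time_s: 13.58
tool_pos: [465.0, 101.3, 303.6]
tcp_rot: [-0.402, 0.915, 0.0, 0.001]
wrist_force: [2.3, 2.5, -2.8]
grip_width: 8.7
finger_force: 20.2
time_s: 14.2
tool_pos: [478.7, 78.6, 303.4]
tcp_rot: [-0.492, 0.871, 0.0, -0.0]
wrist_force: [0.4, 1.5, -2.8]
grip_width: 8.8
finger_force: 20.5
```

```bash

python3 -m creep '{"travel":[[0.0033,-0.0042,0],[0.0067,-0.0082,0],[0.0103,-0.0121,0],[0.0141,-0.0159,0],[0.018,-0.0195,0]],"roll":[2.3,4.5,7,9,11.5]}'
python3 -m creep '{"travel":[[0.004,-0.0034,0],[0.0082,-0.0067,0],[0.0125,-0.01,0],[0.0169,-0.0128,0],[0.0192,-0.0143,0]],"roll":[2.3,4.5,7,9,10]}'
```

```text
time_s: 14.82
tool_pos: [496.5, 59.0, 303.3]
tcp_rot: [-0.577, 0.817, 0.001, -0.0]
wrist_force: [0.2, 2.0, -3.0]
grip_width: 9.6
finger_force: 20.8
time_s: 15.45
tool_pos: [515.6, 44.6, 303.1]
tcp_rot: [-0.645, 0.764, 0.001, -0.001]
wrist_force: [-0.1, 0.8, -1.9]
grip_width: 9.1
finger_force: 20.5
```

```bash

python3 -m creep '{"travel":[[0.001,-0.0007,0],[0.002,-0.0013,0],[0.003,-0.002,0],[0.004,-0.0023,0],[0.005,-0.0026,0]],"roll":[0.3,0.6,1,1,1]}'
```

```text
time_s: 16.08
tool_pos: [519.4, 42.2, 302.1]
tcp_rot: [-0.652, 0.759, 0.002, -0.002]
wrist_force: [-8.0, 6.1, -1.2]
grip_width: 8.9
finger_force: 20.2
```

Gate is at its stop (8 N). Lower the bar.

```bash

python3 -m creep '{"travel":[[0,0,-0.006],[0,0,-0.012],[0,0,-0.018],[0,-0.001,-0.023],[0,-0.002,-0.027]],"roll":[0,0,0,0,0]}'
python3 - <<'E'
from cell import *
import cv2,numpy as np
s=read_camera("side")["color"];t=read_camera("top")["color"]
a=np.hstack([cv2.resize(s[140:240,195:295,::-1],(400,400),interpolation=2),cv2.resize(t[140:240,200:300,::-1],(400,400),interpolation=2)])
cv2.imwrite("pics/latch.png",a)
E
```

```text
time_s: 16.7
tool_pos: [519.1, 39.4, 275.2]
tcp_rot: [-0.651, 0.759, 0.002, -0.003]
wrist_force: [-9.9, 4.1, 7.4]
grip_width: 9.3
finger_force: 21.0
```

View pics/latch.png

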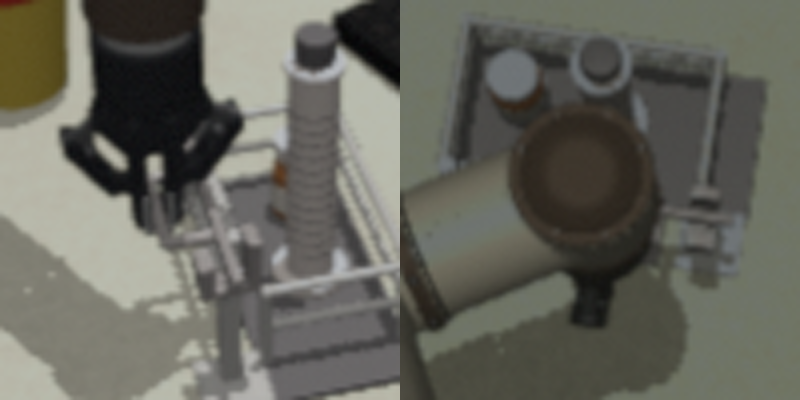

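The bar lies in the catch slot behind the front tooth (top view ~(700,215)), and the cylinder still stands. Release and retreat.

```bash

python3 -m creep '{"travel":[[0,0,0],[0,0,0],[0,0,0],[0,0,0],[0,0,0]],"roll":[0,0,0,0,0]}' 0.27 20
python3 -m creep '{"travel":[[-0.001,0,0.01],[-0.001,0,0.03],[-0.001,0,0.055],[-0.001,0,0.085],[-0.001,0,0.12]],"roll":[0,0,0,0,0]}'
python3 -m creep '{"travel":[[-0.03,0,0.02],[-0.06,0,0.03],[-0.09,0,0.03],[-0.12,0.03,0.03],[-0.12,0.06,0.03]],"roll":[0,0,0,0,0]}'
python3 - <<'E'
from cell import *
import pickle,numpy as np,cv2
from h import *
d={n:read_camera(n) for n in("top","side")}
a=np.radians(-8.9);R=np.array([[np.cos(a),-np.sin(a)],[np.sin(a),np.cos(a)]])
W=lambda x,y,z:[*(R@[x,y]+[640,57]),z]
t=d["top"]["color"]
P=[W(-77.5,-128,125),W(-115.5,-3,123),W(-115.5,-73,123),W(-77.5,57,125)]
p={n:proj(d[n],P) for n in d}; print(p)
b=d["side"]["color"][150:250,195:295].copy(); c=t[150:240,205:305].copy()
for q in p["side"]: cv2.circle(b,(int(q[0]-195),int(q[1]-150)),0,(255,0,0),-1)
for q in p["top"]: cv2.circle(c,(int(q[0]-205),int(q[1]-150)),0,(255,0,0),-1)
cv2.imwrite("pics/fin.png",np.hstack([cv2.resize(b,(400,400),interpolation=2),cv2.resize(c,(400,400),interpolation=2)])[:,:,::-1])
E
```

```text
time_s: 17.42
tool_pos: [521.2, 40.0, 276.3]
tcp_rot: [-0.652, 0.758, -0.0, 0.0]
wrist_force: [0.4, -0.1, -0.4]
grip_width: 23.4
finger_force: 0.0
time_s: 18.05
tool_pos: [519.7, 39.9, 397.6]
tcp_rot: [-0.652, 0.758, -0.0, -0.0]
wrist_force: [-0.3, -0.5, 0.7]
grip_width: 23.4
finger_force: 0.0
time_s: 18.68
tool_pos: [398.1, 99.7, 427.5]
tcp_rot: [-0.652, 0.758, -0.0, 0.001]
wrist_force: [0.7, -0.6, 0.9]
grip_width: 22.9
finger_force: 0.0
{'top': array([[283.14579176, 193.8633402 ],
       [239.51171292, 200.47627096],
       [262.88898202, 203.88518313],
       [221.55916304, 184.96054344]]), 'side': array([[255.30587277, 209.51242523],
       [232.14005364, 183.12596559],
       [237.16028502, 199.00542245],
       [240.43547049, 168.11287485]])}
```

View pics/fin.png

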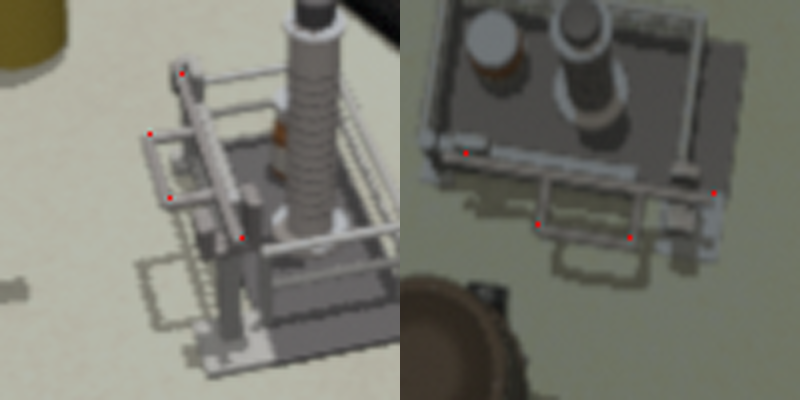

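The projected "shut and latched" points fall on the bar and the rod corners in both views. The bar lies between the teeth, the cylinder is upright, and the arm is clear.

```bash
python3 -c "
from cell import *
print(hand_in())"
```

```text
the job is handed in; nothing more can be done
None
```

The cylinder is standing upright inside the bay and the gate is shut with its bar down behind the front tooth, both checked in the camera views; the job was handed in at about 19 s, and no verdict came back.

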